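Clamp the stuck canister in the jar vise

TASK

The lid of the closed glass canister is stuck, so set the canister down gently, upright, on the bed of the jar vise between the pad and the end stop, and let go of it. Then wind the vise's T-handle clockwise, changing from one end of its bar to the other as you go, until you feel it stiffen and the canister is snugly clamped; stop there, as too hard a squeeze cracks the glass. Let go of the handle, and leave the other things on the counter where they are.

Things in the scene. Friction and masses are not known exactly. Their poses are not given: they have to be found in the camera images.
- canister_center (a point): Closed screw-top glass canister, loose, upright, 62 across the glass (lower 60), 85 tall in all, with a ribbed steel screw lid 56 across on the upper 20; 350 g. Fixed lid (it does not turn). The point is its centre, half-way up (42.5 above its underside).
- canister: The same canister; origin at the centre of its underside, z up.
- vise: Aluminium and grey jar vise, bolted down. Origin on the counter under the middle of the bed; x axis = clamping line, from the T-handle towards the end stop; z up. Base plate 100 wide, 12 thick, x from -180 to +120; its top is the bed. Gear housing 70 x 74, top 92 up, at x = -140, carries the T-handle. The jaws are upright blocks 70 wide, 72 high.
- stop_nominal (a point): Usual place of the end stop's face (vise x = +55, on the clamping line, 45 above the counter). The stop, 25 thick, with a bolt to 84 high, was locked by hand anywhere within 11 of this along x and is not measured, so where the canister gets tight must be felt. It does not give.
- bed (a point): Where to stand the canister: on the bed's top surface between the jaws (vise x = +4, y = 0, z = 12). 6 either way along x and 8 across will do: the moving pad then pushes the canister along the bed to the stop.
- pad: Rubber pad of the moving jaw, 70 wide, from 20 to 70 above the counter; origin at counter height below its face, on the clamping line; x as the vise's; at the start about x = -47 (5 either way) in the vise frame. It is sprung on the jaw: gives 1 mm per 16 N, at most 9. Snug is a squeeze of 20 to 85 N (best 30 to 45); over 95 N the glass cracks.
- tbar: Steel T-handle on a vertical shaft. Origin on the turning axis at the bar's mid-height, 135 above the counter; x along the bar, z up. Round bar 14 thick, ball ends 22 in diameter centred 75 either side of the axis; hub 26 across, bar free from 13 to 64 each side. Clockwise from above closes the jaw, 47 of jaw travel per turn; about 1 to 2.5 half turns until tight.
- bar_end_a (a point): Place to take the bar on its +x arm: bar centre line, 55 from the axis. Turning freely takes about 0.35 N m (6.4 N across the bar here), then 0.075 N m (1.4 N here) more per 10 N of squeeze. Stop when it takes 10 to 13 N here (0.55 to 0.7 N m) while turning; read at rest it is 2 to 4 N less, as friction holds the handle where it is left.
- bar_end_b (a point): Place to take the bar on its -x arm: bar centre line, 55 from the axis.
- crock: Leave alone: empty dark round slow cooker crock, 210 across, 125 tall, with two lugs; origin under its centre.
- colander: Leave alone: stainless colander, 224 across, 94 tall; origin under its centre.
- spoon_rest: Leave alone: red ceramic spoon holder, a 112 dish with a tail, 22 tall; origin under the dish's centre.
- spoon: Leave alone: black nylon serving spoon lying flat, 270 long; origin on the counter under its middle, x along it.
- trivet: Leave alone: folded aluminium trivet, four bars side by side, 200 x 57 x 14, x along the bars; origin under its centre.
- shaker: Leave alone: glass salt shaker with metal top, 42 across, 68 tall; origin under its centre.
- mug: Leave alone: white mug, 82 across, 95 tall; origin under its centre.
Not all that is in view belongs to the job. Leave any green look-alike of the canister alone.

How it is judged (in metres and radians):
On the way, in this order (a step that is already met when the one before it is completed fails the run):
1. the canister stands upright on the bed between the jaws, let go and not yet clamped (y of canister_center in the frame of vise between -0.015 and 0.015 m and x of canister_center in the frame of vise between -0.03 and 0.05 m and z of canister_center in the frame of vise between 0.05 and 0.0595 m and angle between canister's own z axis and vertical below 0.08 rad and contact force between the fingers and canister below 0.1 N and contact force between pad and canister below 10 N), for 0.2 s.
2. the pad squeezes the canister with at least 20 N (y of canister_center in the frame of vise between -0.015 and 0.015 m and x of canister_center in the frame of vise between -0.03 and 0.05 m and z of canister_center in the frame of vise between 0.05 and 0.0595 m and angle between canister's own z axis and vertical below 0.08 rad and contact force between pad and canister above 20 N), for 0.2 s.
At the end, for the whole second after the job is handed in: The canister stands upright (within 0.08 rad) on the vise's bed, its centre within 15 mm of the clamping line, at rest, pinched by the pad with 20 to 95 N; the T-handle is released (all of step 2 and contact force between pad and canister below 95 N and linear speed of canister below 0.02 m/s and contact force between the fingers and tbar below 0.1 N); the robot touches nothing.
It fails at once if the glass is squeezed with more than 95 N by the pad (contact force between pad and canister above 95 N).
It fails at once if the canister is dropped or knocked (moves faster than 0.6 m/s while not held) (linear speed of canister above 0.6 m/s and contact force between the fingers and canister below 0.1 N).
It fails at once if the canister is tipped over (angle between canister's own z axis and vertical above 0.9 rad).
It fails at once if another thing on the counter is moved by more than 40 mm (distance of any of crock, colander, spoon_rest, spoon, trivet, shaker, mug from where it was at the start of the episode above 0.04 m).
It also fails if it takes over 72 s, if anything falls off the work surface, if the arm or the gripper's body presses on something with over 40 N, if the wrist force passes 120 N, or if a joint passes its speed limit or range.

ROBOT

A 6-joint arm with a two-finger parallel gripper is mounted at the origin on the work surface. World frame = base frame: x ahead of the robot, y to its left, z up, the work surface at z = 0. Lengths are in mm, angles in rad, forces in N, time in s.
With the tool pointing down it reaches from about 300 to 750 mm from the base axis. Payload 8.5 kg.
Tool frame: the origin (TCP) lies on the centre line of the jaws, within the pads' length; the fingertips stand 8 mm ahead of it and the grasp point (between the pads) lies 11 mm behind it; y points along the fingers, x is the direction in which the jaws open and shut, and the axes are right-handed (so a half turn about y gives the same grasp; the last joint's range is limited). The gripper opens to 85 mm and grips with 20 to 120 N. Pads are 22 mm wide; open, the fingers measure 114 mm over their backs; the gripper's body (76 mm by 85 mm) begins 54 mm behind the grasp point. The pads swing forward as they close: fully open they stand 13 mm farther back than shut.
Start: joints at [1.068, 0.381, 1.297, -0, 1.464, -0.215], TCP at [156.105, 527.363, 239.322] pointing down, gripper open.
Joint ranges: [-3.11, 3.11], [-0.89, 2.33], [0.22, 2.48], [-1.42, 4.56], [0.17, 2.85], [-2.88, 2.88]. Speed limits (rad/s): [2.39, 2.39, 3.14, 3.14, 3.14, 3.14].

INTERFACE

Orientations are given as a unit quaternion [w, x, y, z].
In Python, from rig import env gives the robot as it stands. The module is installed in compiled form; this text tells all that it offers.
- The arm moves only by the shell command python3 -m pendant 'ROWS' [OPENING] [FORCE]. ROWS is JSON, a list of rows, each a list of 4 numbers: the shift along the world's x, y, z in mm, then the turn about the world's z in degrees. In form: [[dx, dy, dz, yaw], ...]. A call has 1 to 5 rows; each row is the pose to reach, as a shift and turn from the pose measured when the call began; what a row does not reach only later rows make up. A row lasts 1/10 s, in which the tool goes at most 50 mm and 8.59 degrees, less where a joint would pass 70% of its speed; a pose out of reach is approached as far as the arm can. A call with a gripper value outside its range is refused whole. OPENING is the finger opening in mm, from 0 to 85.4, set as the call begins (- or left out, the last holds). The fingers move at their own pace and stop on an object; FORCE is the grip in N (left out, the last holds). Time passes only in rows, so rows that repeat a pose let the fingers close. It gives the time, the measured TCP pose, the force and the opening at its end, in the units of the state.
- env.get_obs(): the state, without advancing time (a new reading comes with each control period).
- env.snapshot(name): name is "scene" or "top"; returns a dict with "frame" (384x512x3 uint8, red, green, blue), "K" (3x3 intrinsics, pixels), "extrinsics" (4x4, takes a point from world to camera coordinates). Camera axes: x right, y down, z forward; pixel columns grow to the right and rows downward; lengths in mm; the calibration is good to about 2 mm. A picture is of the moment at which its call begins. There is no depth.
- env.finish_job(): hands the job in, once; it reports no verdict.
The state is a dict: "time": time; "joint_positions": joint angles; "qvel": joint speeds; "effort": joint torques, N m; "ee_pos": TCP position; "tcp_rot": TCP orientation; "contact_force": force on the tool from outside, world axes, zero at the start; "torque": the same for the moment, N m; "gripper_width": opening from 0.0 (shut) to 1.0 (fully open).
Only numpy, scipy, OpenCV 4.12 (cv2) and the standard library are available. Lean on these libraries where they do the work, as an engineer would, in place of code of your own. Each camera call takes 0.05 s, during which the arm holds its last target.

## Working session

There is one attempt and no reset: what is moved stays moved. The work goes in short steps, Python scripts to look and compute and a shell command to move; the robot and the scene stay as the last step left them, time stands still between calls to the robot, and variables do not carry over. Pictures are saved under pics/ and viewed, and the job is handed in when it is done.

```bash
mkdir -p pics; python3 - <<'E'
from rig import env
import cv2,numpy as np
for n in("scene","top"):
    s=env.snapshot(n);cv2.imwrite(f"pics/{n}0.png",s["frame"][:,:,::-1]);np.savez(f"{n}0.npz",**s)
    print(n,s["K"].round(1).tolist(),s["extrinsics"].round(4).tolist())
print(env.get_obs())
E
```

```text
scene [[356.6, 0.0, 258.0], [0.0, 356.6, 192.6], [0.0, 0.0, 1.0]] [[0.0079, 0.9998, 0.0194, 54.3387], [0.5249, 0.0124, -0.8511, -196.4697], [-0.8512, 0.0169, -0.5246, 1637.157], [0.0, 0.0, 0.0, 1.0]]
top [[360.8, 0.0, 254.4], [0.0, 360.8, 189.9], [0.0, 0.0, 1.0]] [[0.0269, -0.9993, 0.0267, -80.7443], [-0.9923, -0.0299, -0.1198, 560.1668], [0.1205, -0.0233, -0.9924, 1055.9753], [0.0, 0.0, 0.0, 1.0]]
{'time': 0.1, 'joint_positions': array([ 1.06768775e+00,  3.81136979e-01,  1.29817212e+00,  5.91928659e-06,
        1.46364938e+00, -2.15300553e-01]), 'qvel': array([-0.00112762, -0.00139783, -0.00322223,  0.00014629, -0.000233  ,
       -0.00034963]), 'effort': array([ 4.53194312e-03, -4.49212539e+01, -2.31657833e+01, -1.29766131e-04,
        3.55326054e-03,  1.80907637e-05]), 'ee_pos': array([155.98776329, 527.13847678, 238.77337643]), 'tcp_rot': array([-0.56633803,  0.5667335 ,  0.42268708, -0.42356818]), 'contact_force': array([1.55815442, 0.27633224, 0.10715168]), 'torque': array([ 0.02412175, -0.03735259, -0.02210216]), 'gripper_width': 0.9990241002561953}
```

View pics/scene0.png

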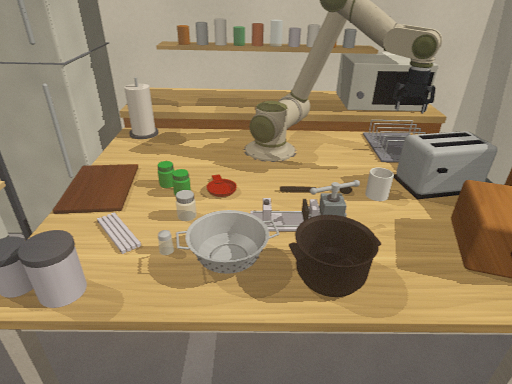

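View pics/top0.png

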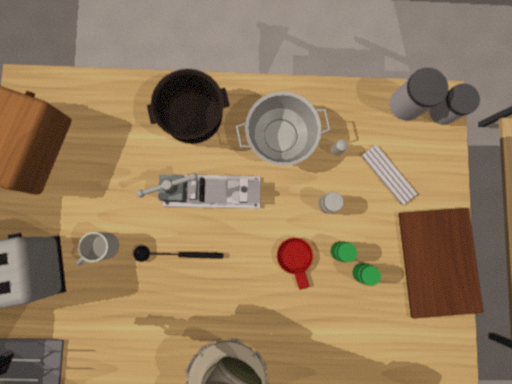

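Candidates for the canister (scene-picture pixels):
- Steel-lidded glass jar at (186,205); top picture (331,203).
- Green look-alikes at (166,174) and (181,182).
- Salt shaker at (166,242), which is smaller.
- Large grey canisters at (52,268) and (12,265).

By the description I choose the jar at (186,205). The vise is at top (210,190).

```bash
python3 - <<'E'
import cv2
t=cv2.imread("pics/top0.png");s=cv2.imread("pics/scene0.png")
cv2.imwrite("pics/c1.png",cv2.resize(t[160:220,130:270],None,fx=5.7,fy=5.7,interpolation=2))
a=cv2.resize(t[180:230,300:360],None,fx=6,fy=6,interpolation=2)
b=cv2.resize(s[180:230,160:220],None,fx=6,fy=6,interpolation=2)
cv2.imwrite("pics/c2.png",cv2.hconcat([a,b]))
cv2.imwrite("pics/c3.png",cv2.resize(s[170:240,240:370],None,fx=6,fy=6,interpolation=2))
E
```

```text
(no output)
```

View pics/c1.png

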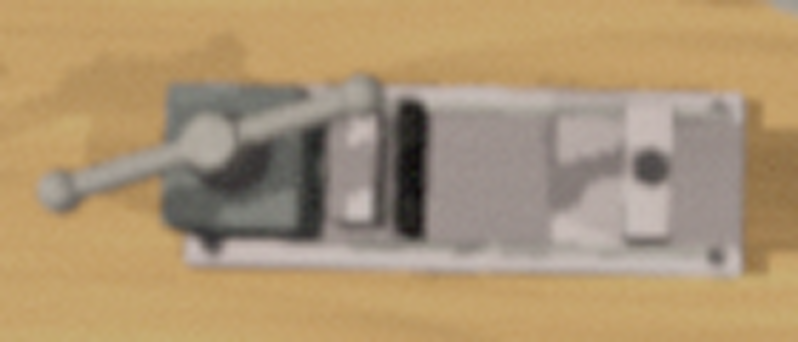

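View pics/c2.png

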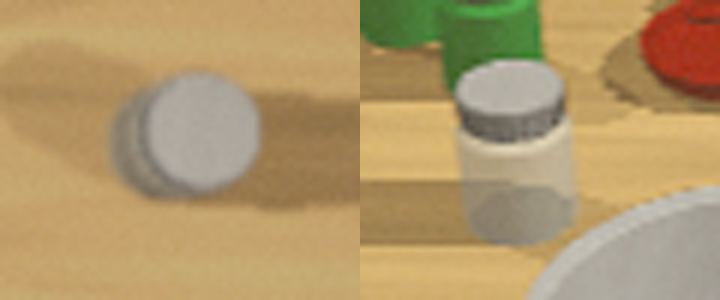

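View pics/c3.png

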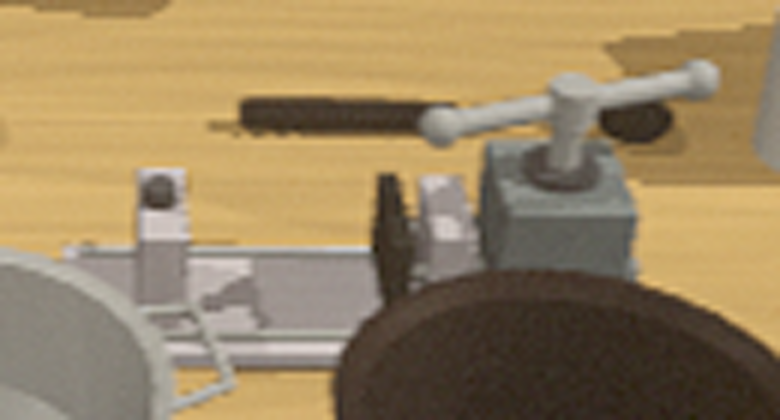

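```bash
cat > h.py <<'E'
import numpy as np
def pix2w(name,u,v,z,f="0"):
    s=np.load(f"{name}{f}.npz");K,E=s["K"],s["extrinsics"];R,t=E[:3,:3],E[:3,3]
    c=-R.T@t;d=R.T@np.linalg.solve(K,[u,v,1.]);return c+d*(z-c[2])/d[2]
def w2pix(name,p,f="0"):
    s=np.load(f"{name}{f}.npz");K,E=s["K"],s["extrinsics"];q=K@(E[:3,:3]@p+E[:3,3]);return q[:2]/q[2]
E
python3 - <<'E'
from h import *
def c1(x,y,z): return pix2w("top",130+(x+.5)/5.7-.5,160+(y+.5)/5.7-.5,z).round(1)
for n,x,y,z in[("pTR",743,92,12),("pBR",743,275,12),("pBL",185,268,12),("ballN",362,92,135),("ballF",57,190,135),("hub",209,138,148),("hTL",170,88,92),("hTR?",305,88,92),("hBL",165,228,92),("hBR",300,237,92),("padfaceT",427,105,70),("padfaceB",427,236,70),("stopfT",625,103,72),("stopfB",625,237,72),("stopbT",670,103,72),("stopbB",670,237,72),("bolt",652,167,84)]:
    print(n,c1(x,y,z))
print("lid top",pix2w("top",300+204.5/6-.5,180+132.5/6-.5,85),"scene",pix2w("scene",160+150/6,180+88/6,85))
print("edges",pix2w("top",300+148/6,180+22,85),pix2w("top",300+261/6,180+22,85))
print("base scene (near edge)",pix2w("scene",160+160/6,180+245/6,0))
def c3(x,y,z): return pix2w("scene",240+(x+.5)/6-.5,170+(y+.5)/6-.5,z).round(1)
for n,x,y,z in[("ballN",440,127,135),("ballF",703,78,135),("bolt",160,192,84),("hBL",495,207,92),("hBR",637,210,92),("hTL",485,142,92),("hTR",605,142,92),("backleftplate",68,247,12)]: print("S",n,c3(x,y,z))
E
```

```text
pTR [609.9 -81.3  12. ]
pBR [510.2 -83.8  12. ]
pBL [505.3 214.9  12. ]
ballN [584.2 106.8 135. ]
ballF [532.5 249.3 135. ]
hub [557.9 175.9 148. ]
hTL [590.  209.1  92. ]
hTR? [592.1 141.8  92. ]
hBL [519.5 207.5  92. ]
hBR [517.  140.5  92. ]
padfaceT [588.6  83.   70. ]
padfaceB [521.2  80.1  70. ]
stopfT [592.5 -18.5  72. ]
stopfB [523.5 -20.7  72. ]
stopbT [593.2 -41.6  72. ]
stopbB [524.2 -43.6  72. ]
bolt [558.4 -33.4  84. ]
lid top [ 529.11879036 -293.1817614    85.        ] scene [ 531.77554789 -292.62294838   85.        ]
edges [ 527.15373755 -267.29630258   85.        ] [ 528.75412662 -322.01202753   85.        ]
base scene (near edge) [ 556.18533425 -290.6324337     0.        ]
S ballN [580.3 103.9 135. ]
S ballF [527.5 249.5 135. ]
S bolt [564.9 -34.7  84. ]
S hBL [587.4 135.4  92. ]
S hBR [588.7 207.8  92. ]
S hTL [524.4 140.2  92. ]
S hTR [522.8 205.   92. ]
S backleftplate [511.7 -82.4  12. ]
```

```bash
cat >> h.py <<'E'
def st(show=True):
    from rig import env
    from scipy.spatial.transform import Rotation as R
    o=env.get_obs();q=o["tcp_rot"];M=R.from_quat([q[1],q[2],q[3],q[0]]).as_matrix()
    yaw=np.degrees(np.arctan2(M[1,0],M[0,0]))
    print("t",round(o["time"],2),"p",o["ee_pos"].round(1),"jawyaw",yaw.round(2),"tool y",M[:,1].round(3),"F",o["contact_force"].round(1),"T",o["torque"].round(2),"w",round(o["gripper_width"]*85.4,1),"q",o["joint_positions"].round(2))
    return o,yaw
E
python3 - <<'E'
from h import *
st()
from h import *
print("crock",pix2w("top",188,105,125),pix2w("top",228,97,110))
print("colander",pix2w("top",284,129,94),"hnd",pix2w("top",240,135,85))
for n,u,v,z in[("shaker",340,147,68),("mug",97,248,95),("green",344,252,85)]:print(n,pix2w("top",u,v,z))
E
```

```text
t 0.1 p [156.  527.1 238.8] jawyaw 73.51 tool y [-0.001 -0.001 -1.   ] F [1.6 0.3 0.1] T [ 0.02 -0.04 -0.02] w 85.3 q [ 1.07  0.38  1.3   0.    1.46 -0.22]
crock [788.23352897 132.30344868 125.        ] [821.87159112  20.80054073 110.        ]
colander [ 736.99654889 -145.0574083    94.        ] hnd [717.08733123 -16.96004754  85.        ]
shaker [ 695.24583171 -316.59969967   68.        ]
mug [379.88980005 368.02959699  95.        ]
green [ 386.13251945 -323.03331621   85.        ]
```

```bash
python3 -m pendant '[[18,-41,0,-7],[37,-82,0,-14],[56,-123,0,-21],[75,-164,0,-28],[93,-205,0,-36]]' 85
```

```text
time: 0.6
ee_pos: [249.2, 320.5, 238.6]
tcp_rot: [-0.67, 0.67, 0.225, -0.226]
contact_force: [1.0, 0.0, 0.5]
gripper_width: 0.999
```

```bash
python3 -m pendant '[[19,-41,0,-7],[38,-82,0,-14],[56,-123,0,-22],[75,-164,0,-30],[94,-205,0,-37]]'; python3 -c "
from h import *
st()"
```

```text
time: 1.1
ee_pos: [343.4, 113.7, 238.6]
tcp_rot: [0.707, -0.707, 0.001, 0.0]
contact_force: [0.7, 1.6, -0.1]
gripper_width: 0.996
t 1.1 p [343.4 113.7 238.6] jawyaw -0.08 tool y [-0.001  0.    -1.   ] F [ 0.7  1.6 -0.1] T [0.02 0.   0.02] w 85.1 q [-0.01  0.04  1.75  0.    1.35 -0.01]
```

```bash
python3 -m pendant '[[19,-41,0,0],[38,-82,0,0],[56,-123,-10,0],[75,-164,-20,0],[94,-205,-30,0]]'
```

```text
time: 1.6
ee_pos: [437.7, -93.2, 208.1]
tcp_rot: [0.707, -0.707, 0.001, -0.0]
contact_force: [0.2, -0.1, 0.6]
gripper_width: 0.997
```

```bash
python3 -m pendant '[[19,-41,-20,0],[38,-82,-40,0],[56,-123,-60,0],[75,-164,-70,0],[93,-202,-80,0]]'; python3 - <<'E'
from h import *
from rig import env
import cv2
st()
for n in("scene","top"):
    s=env.snapshot(n);np.savez(f"{n}1.npz",**s);cv2.imwrite(f"pics/{n}1.png",s["frame"][:,:,::-1])
a=cv2.imread("pics/top1.png")[150:250,270:390];b=cv2.imread("pics/scene1.png")[150:250,130:250]
cv2.imwrite("pics/d1.png",cv2.resize(cv2.hconcat([a,b]),None,fx=3.3,fy=3.3,interpolation=2))
E
```

```text
time: 2.1
ee_pos: [530.9, -297.1, 126.8]
tcp_rot: [0.708, -0.707, 0.002, 0.0]
contact_force: [0.3, 0.8, -0.1]
gripper_width: 0.995
t 2.1 p [ 530.9 -297.1  126.8] jawyaw -0.15 tool y [-0.003  0.001 -1.   ] F [ 0.3  0.8 -0.1] T [0.   0.03 0.  ] w 84.9 q [-0.7   0.58  1.3  -0.    1.27 -0.7 ]
```

View pics/d1.png

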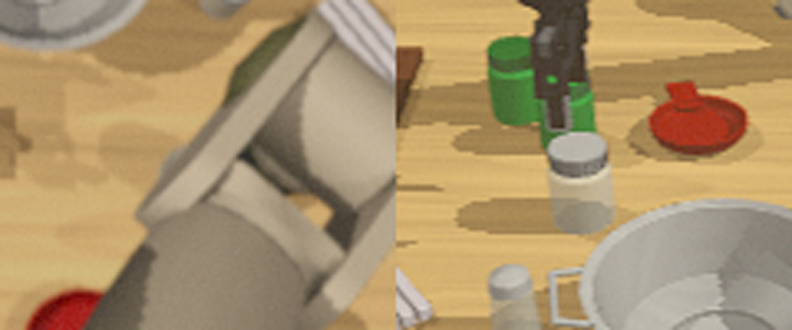

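```bash
python3 - <<'E'
from h import *
import cv2
for p in([530.9,-297,119],[588,-297,131],[474,-297,131],[530,-293,85]):
    q=w2pix("scene",np.array(p,float),"1");print(p,q.round(1),((q-[130,150])*3.3+[396,0]).round())
b=cv2.imread("pics/scene1.png")[130:230,140:240]
cv2.imwrite("pics/d2.png",cv2.resize(b,None,fx=6,fy=6,interpolation=2))
E
```

```text
[530.9, -297, 119] [182.7 185.3] [570. 117.]
[588, -297, 131] [179.  191.6] [558. 137.]
[474, -297, 131] [185.4 173.2] [579.  77.]
[530, -293, 85] [185.  194.4] [577. 146.]
```

View pics/d2.png

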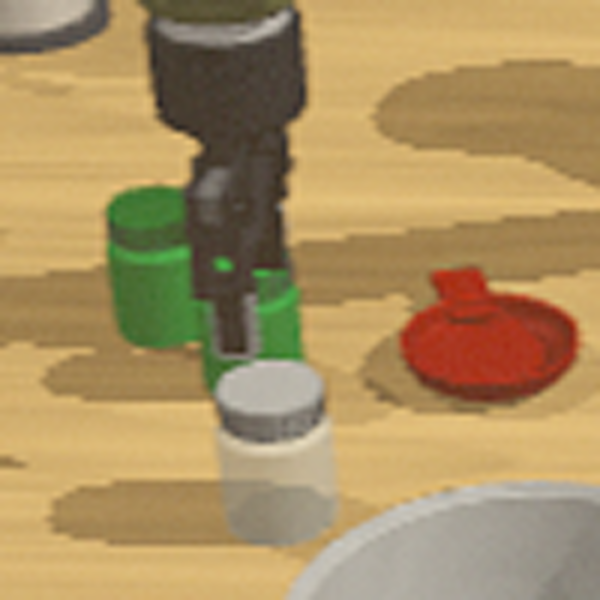

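```bash
python3 -m pendant '[[0,4,-10,0],[0,4,-35,0],[0,4,-60,0],[0,4,-80,0],[0,4,-87,0]]'; python3 -m pendant '[[0,0,0,0]]'; python3 -c "
from h import *
st()"
```

```text
time: 2.7
ee_pos: [530.0, -293.1, 36.2]
tcp_rot: [0.709, -0.706, 0.004, 0.001]
contact_force: [-0.6, -0.4, -0.4]
gripper_width: 0.995
time: 2.8
ee_pos: [529.7, -292.1, 35.8]
tcp_rot: [0.709, -0.705, 0.004, 0.001]
contact_force: [0.2, 0.1, 0.8]
gripper_width: 0.997
t 2.8 p [ 529.7 -292.1   35.8] jawyaw -0.21 tool y [-0.008  0.005 -1.   ] F [0.2 0.1 0.8] T [ 0.01 -0.    0.01] w 85.1 q [-0.7   0.68  1.4  -0.    1.07 -0.69]
```

```bash
python3 -m pendant '[[0,0,0,0],[0,0,0,0],[0,0,0,0],[0,0,0,0],[0,0,0,0]]' 55 45;  python3 -c "
from h import *
st()"
```

```text
time: 3.3
ee_pos: [529.7, -291.9, 37.2]
tcp_rot: [0.709, -0.706, 0.004, 0.001]
contact_force: [-1.7, 2.5, 5.8]
gripper_width: 0.711
t 3.3 p [ 529.7 -291.9   37.2] jawyaw -0.2 tool y [-0.007  0.004 -1.   ] F [-1.7  2.5  5.8] T [0.4  0.44 0.07] w 60.7 q [-0.7   0.68  1.4  -0.    1.07 -0.69]
```

```bash
python3 -m pendant '[[0,0,15,0],[0,0,40,0],[0,0,70,0],[0,5,95,0],[1,20,105,0]]'; python3 - <<'E'
from h import *
from rig import env
import cv2
st()
s=env.snapshot("scene");np.savez("scene2.npz",**s);cv2.imwrite("pics/scene2.png",s["frame"][:,:,::-1])
b=s["frame"][90:230,120:260,::-1]
cv2.imwrite("pics/d3.png",cv2.resize(b,None,fx=4,fy=4,interpolation=2))
E
```

```text
time: 3.8
ee_pos: [531.2, -272.7, 144.6]
tcp_rot: [0.708, -0.707, 0.003, -0.001]
contact_force: [0.7, -0.0, -4.6]
gripper_width: 0.705
t 3.8 p [ 531.2 -272.7  144.6] jawyaw -0.28 tool y [-0.003  0.002 -1.   ] F [ 0.7 -0.  -4.6] T [-0.03 -0.09  0.03] w 60.2 q [-0.67  0.54  1.31 -0.    1.29 -0.67]
```

View pics/d3.png

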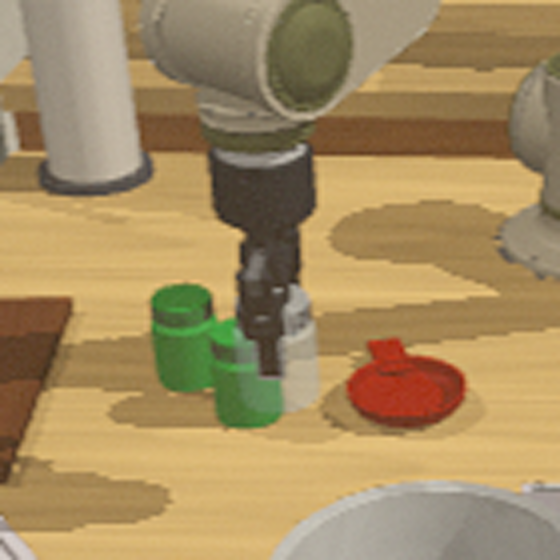

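```bash
python3 -m pendant '[[3,35,8,0],[6,75,12,0],[9,115,12,0],[13,155,12,0],[16,190,12,0]]'
```

```text
time: 4.35
ee_pos: [546.6, -76.7, 155.7]
tcp_rot: [0.709, -0.706, 0.003, 0.001]
contact_force: [0.4, 0.7, -4.9]
gripper_width: 0.71
```

```bash
python3 -m pendant '[[3,30,0,0],[6,60,0,0],[9,90,0,0],[11,110,0,0],[11,116,0,0]]';python3 -m pendant '[[0,0,0,0]]';  python3 - <<'E'
from h import *
from rig import env
import cv2
st()
s=env.snapshot("scene");np.savez("scene3.npz",**s);cv2.imwrite("pics/scene3.png",s["frame"][:,:,::-1])
b=s["frame"][110:250,220:400,::-1]
cv2.imwrite("pics/d4.png",cv2.resize(b,None,fx=4,fy=4,interpolation=2))
E
```

```text
time: 4.85
ee_pos: [556.6, 41.9, 154.5]
tcp_rot: [0.709, -0.705, 0.003, 0.003]
contact_force: [0.2, -0.8, -3.7]
gripper_width: 0.708
time: 4.95
ee_pos: [556.1, 42.7, 153.7]
tcp_rot: [0.709, -0.705, 0.003, 0.004]
contact_force: [-0.6, -1.0, -3.1]
gripper_width: 0.709
t 4.95 p [556.1  42.7 153.7] jawyaw 0.13 tool y [-0.009  0.005 -1.   ] F [-0.6 -1.  -3.1] T [-0.01  0.    0.01] w 60.5 q [-0.14  0.47  1.41  0.    1.27 -0.14]
```

View pics/d4.png

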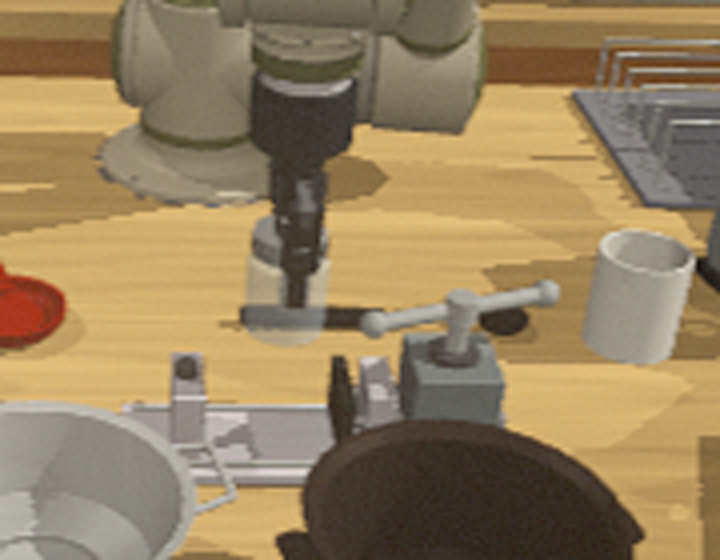

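```bash
python3 -m pendant '[[2,-9,-10,0],[2,-9,-40,0],[2,-9,-70,0],[2,-9,-86,0],[2,-9,-92,0]]'; python3 -m pendant '[[0,0,-2,0],[0,0,-2,0]]'; python3 -c "
from h import *
st()"
```

```text
time: 5.5
ee_pos: [556.9, 31.9, 59.1]
tcp_rot: [0.709, -0.705, 0.005, 0.005]
contact_force: [0.2, -0.7, -3.2]
gripper_width: 0.71
time: 5.7
ee_pos: [557.0, 31.1, 57.1]
tcp_rot: [0.709, -0.705, 0.005, 0.005]
contact_force: [-0.1, 0.3, -3.6]
gripper_width: 0.708
t 5.7 p [557.   31.1  57.1] jawyaw -0.04 tool y [-0.014  0.006 -1.   ] F [-0.1  0.3 -3.6] T [ 0.01 -0.01 -0.01] w 60.4 q [-0.16  0.59  1.52  0.    1.05 -0.16]
```

```bash
python3 -m pendant '[[1,2,-2,0],[1,2,-4,0],[1,2,-6,0]]'; python3 -m pendant '[[0,0,0,0]]';  python3 -m pendant '[[0,0,-1.5,0],[0,0,-1.5,0]]'
```

```text
time: 6.0
ee_pos: [558.3, 33.2, 51.4]
tcp_rot: [0.709, -0.705, 0.005, 0.004]
contact_force: [-0.4, 0.2, -4.9]
gripper_width: 0.71
time: 6.1
ee_pos: [558.2, 33.3, 51.3]
tcp_rot: [0.709, -0.705, 0.005, 0.005]
contact_force: [0.1, 0.3, -4.1]
gripper_width: 0.708
time: 6.3
ee_pos: [558.1, 33.4, 49.7]
tcp_rot: [0.709, -0.705, 0.005, 0.005]
contact_force: [0.2, 1.3, -4.6]
gripper_width: 0.708
```

```bash
for i in 1 2; do python3 -m pendant '[[0,0,-1,0],[0,0,-1,0]]'; done
```

```text
time: 6.5
ee_pos: [558.2, 33.4, 49.3]
tcp_rot: [0.709, -0.705, 0.005, 0.004]
contact_force: [-2.6, 0.4, 3.3]
gripper_width: 0.71
time: 6.7
ee_pos: [558.2, 33.4, 49.3]
tcp_rot: [0.709, -0.705, 0.004, 0.004]
contact_force: [-4.4, 0.0, 6.8]
gripper_width: 0.707
```

Contact felt with the bed (Fz +6.8). Releasing.

```bash
python3 -m pendant '[[0,0,0,0],[0,0,0,0],[0,0,0,0],[0,0,0,0]]' 85; python3 -m pendant '[[0,0,20,0],[0,0,50,0],[0,0,85,0],[0,0,120,0],[-50,0,140,0]]'; python3 -m pendant '[[-45,0,0,0],[-90,0,0,0],[-135,-20,0,0],[-160,-60,0,0],[-160,-100,0,0]]';python3 - <<'E'
from h import *
from rig import env
import cv2
st()
for n in("scene","top"):
    s=env.snapshot(n);np.savez(f"{n}4.npz",**s);cv2.imwrite(f"pics/{n}4.png",s["frame"][:,:,::-1])
a=cv2.imread("pics/top4.png")[150:230,130:270];b=cv2.imread("pics/scene4.png")[160:240,240:370]
cv2.imwrite("pics/d5.png",cv2.resize(a,None,fx=5.7,fy=5.7,interpolation=2))
cv2.imwrite("pics/d6.png",cv2.resize(b,None,fx=6,fy=6,interpolation=2))
E
```

```text
time: 7.1
ee_pos: [558.3, 33.4, 49.3]
tcp_rot: [0.709, -0.705, 0.004, 0.004]
contact_force: [-0.5, 0.2, 0.1]
gripper_width: 0.994
time: 7.6
ee_pos: [515.6, 32.6, 190.4]
tcp_rot: [0.709, -0.706, 0.002, 0.002]
contact_force: [0.2, -0.3, -0.0]
gripper_width: 0.997
time: 8.1
ee_pos: [352.8, -67.3, 190.7]
tcp_rot: [0.709, -0.706, 0.001, 0.002]
contact_force: [1.4, -0.3, -0.3]
gripper_width: 0.998
t 8.1 p [352.8 -67.3 190.7] jawyaw 0.08 tool y [-0.004  0.004 -1.   ] F [ 1.4 -0.3 -0.3] T [-0.04 -0.06  0.01] w 85.2 q [-0.52  0.1   1.85  0.    1.2  -0.52]
```

View pics/d5.png

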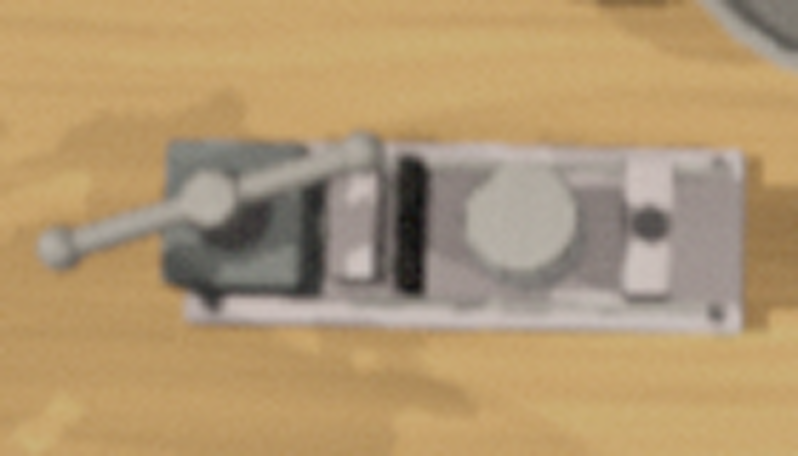

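View pics/d6.png

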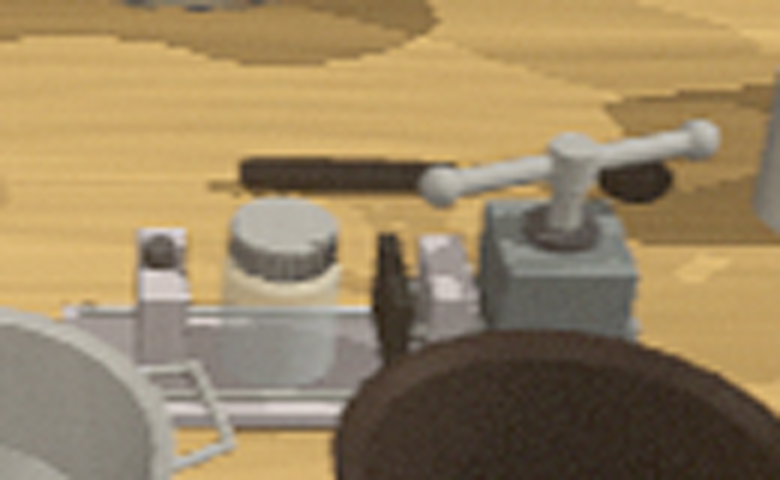

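The top crop shows the canister lid at about (521,217), standing between the pad face (427) and the stop (625). The scene crop shows it upright, and the handle hasn't changed.

```bash
python3 -c "
from h import *
print(pix2w('top',130+521.5/5.7-.5,150+217.5/5.7-.5,97,'4'))"; python3 -m pendant '[[30,27,0,4],[62,55,0,8],[94,83,0,12],[126,111,0,16],[158,139,0,20]]'; python3 -m pendant '[[22,19,0,0],[45,40,0,0],[63,56,0,0],[63,56,-5,0],[63,56,-10,0]]'; python3 -c "
from h import *
st()"
```

```text
[558.30083719  31.90577929  97.        ]
time: 8.7
ee_pos: [514.7, 70.4, 190.7]
tcp_rot: [0.697, -0.696, -0.121, 0.123]
contact_force: [0.9, -1.4, 0.9]
gripper_width: 0.995
time: 9.2
ee_pos: [577.2, 127.0, 179.9]
tcp_rot: [0.697, -0.696, -0.121, 0.124]
contact_force: [0.7, 0.6, -1.3]
gripper_width: 0.997
t 9.2 p [577.2 127.  179.9] jawyaw 19.97 tool y [-0.005  0.001 -1.   ] F [ 0.7  0.6 -1.3] T [-0.04  0.02  0.04] w 85.1 q [ 0.02  0.5   1.27  0.    1.37 -0.33]
```

```bash
python3 -m pendant '[[-3,1,-15,0],[-3,1,-30,0],[-3,1,-45,0],[-3,1,-55,0]]'; python3 -m pendant '[[0,0,0,0],[0,0,0,0],[0,0,0,0],[0,0,0,0],[0,0,0,0]]' 5 30; python3 - <<'E'
from h import *
from rig import env
import cv2
st()
s=env.snapshot("scene");cv2.imwrite("pics/d7.png",cv2.resize(s["frame"][120:240,260:400,::-1],None,fx=5,fy=5,interpolation=2))
E
```

```text
time: 9.6
ee_pos: [573.1, 127.5, 123.7]
tcp_rot: [0.697, -0.696, -0.12, 0.125]
contact_force: [-0.8, -0.2, 0.2]
gripper_width: 0.993
time: 10.1
ee_pos: [573.4, 127.6, 124.3]
tcp_rot: [0.697, -0.696, -0.121, 0.124]
contact_force: [0.5, 0.4, 4.2]
gripper_width: 0.15
t 10.1 p [573.4 127.6 124.3] jawyaw 19.93 tool y [-0.005  0.001 -1.   ] F [0.5 0.4 4.2] T [ 0.13  0.18 -0.07] w 12.8 q [ 0.02  0.55  1.36  0.    1.24 -0.33]
```

View pics/d7.png

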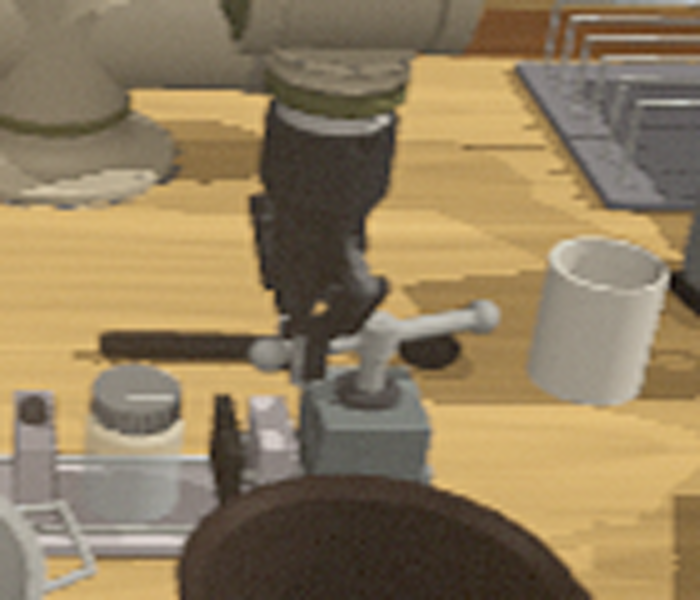

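```bash
cat >> h.py <<'E'
C=np.array([556.3,177.3]);RR=52.6
def turn(step,n=5,Z=124.5):
    o,yaw=st();p=o["ee_pos"];d=p[:2]-C;th=np.degrees(np.arctan2(d[1],d[0]));F=o["contact_force"]
    ey=(yaw-90-th+180)%360-180
    e=d/np.hypot(*d);print("theta",th.round(1),"R",np.hypot(*d).round(1),"yawerr",ey.round(2),"Frad",(F[:2]@e).round(1),"Ftan",(F[1]*e[0]-F[0]*e[1]).round(2),"Maxis",((d[0]*F[1]-d[1]*F[0])/1000).round(3),"+Tz",o["torque"][2].round(3))
    rows=[]
    for i in range(1,n+1):
        t=np.radians(th-step*i);q=C+RR*np.array([np.cos(t),np.sin(t)])-p[:2]
        rows.append([float(q[0].round(1)),float(q[1].round(1)),float((Z-p[2]).round(1)),-step*i])
    print(rows)
E
python3 -c "
from h import *
turn(7)"
```

```text
t 10.15 p [573.4 127.6 124.3] jawyaw 19.92 tool y [-0.005  0.001 -1.   ] F [1.  1.8 2. ] T [ 0.06 -0.08 -0.1 ] w 13.2 q [ 0.02  0.55  1.36  0.    1.24 -0.33]
theta -71.1 R 52.6 yawerr 0.97 Frad -1.4 Ftan 1.58 Maxis 0.083 +Tz -0.102
[[-6.2, -1.7, 0.2, -7], [-12.5, -2.7, 0.2, -14], [-19.0, -2.8, 0.2, -21], [-25.3, -2.2, 0.2, -28], [-31.6, -0.8, 0.2, -35]]
```

```bash
python3 -m pendant '[[-6.2,-1.7,0,-7],[-12.5,-2.7,0,-14],[-19,-2.8,0,-21],[-25.3,-2.2,0,-28],[-31.6,-0.8,0,-35]]'; python3 -c "
from h import *
turn(7)"
```

```text
time: 10.65
ee_pos: [542.7, 126.5, 124.3]
tcp_rot: [0.702, -0.699, 0.095, -0.094]
contact_force: [5.6, 0.1, -4.4]
gripper_width: 0.148
t 10.65 p [542.7 126.5 124.3] jawyaw -15.37 tool y [-0.001  0.004 -1.   ] F [ 5.6  0.1 -4.4] T [ 0.04 -0.95  0.05] w 12.6 q [0.01 0.5  1.45 0.   1.19 0.28]
theta -105.0 R 52.6 yawerr -0.38 Frad -1.5 Ftan 5.35 Maxis 0.281 +Tz 0.049
[[-6.1, 2.0, 0.2, -7], [-11.9, 4.8, 0.2, -14], [-17.3, 8.2, 0.2, -21], [-22.3, 12.3, 0.2, -28], [-26.7, 17.0, 0.2, -35]]
```

```bash
python3 -m pendant '[[-6.1,2,0,-7],[-11.9,4.8,0,-14],[-17.3,8.2,0,-21],[-22.3,12.3,0,-28],[-26.7,17,0,-35]]'; python3 -c "
from h import *
turn(7)"
```

```text
time: 11.15
ee_pos: [516.7, 143.3, 124.3]
tcp_rot: [0.641, -0.638, 0.302, -0.303]
contact_force: [5.1, -0.6, -4.2]
gripper_width: 0.147
t 11.15 p [516.7 143.3 124.3] jawyaw -50.66 tool y [ 0.004  0.003 -1.   ] F [ 5.1 -0.6 -4.2] T [-0.18 -0.84  0.13] w 12.6 q [0.05 0.47 1.52 0.   1.15 0.93]
theta -139.3 R 52.2 yawerr -1.31 Frad -3.5 Ftan 3.78 Maxis 0.198 +Tz 0.129
[[-4.2, 4.9, 0.2, -7], [-7.4, 10.4, 0.2, -14], [-9.9, 16.3, 0.2, -21], [-11.7, 22.5, 0.2, -28], [-12.7, 28.9, 0.2, -35]]
```

```bash
python3 -m pendant '[[-4.2,4.9,0,-7],[-7.4,10.4,0,-14],[-9.9,16.3,0,-21],[-11.7,22.5,0,-28],[-12.7,28.9,0,-34]]'; python3 -c "
from h import *
turn(7)"
```

```text
time: 11.65
ee_pos: [505.0, 171.7, 124.3]
tcp_rot: [0.523, -0.52, 0.475, -0.48]
contact_force: [6.2, -7.6, -5.4]
gripper_width: 0.151
t 11.65 p [505.  171.7 124.3] jawyaw -84.93 tool y [ 0.007 -0.001 -1.   ] F [ 6.2 -7.6 -5.4] T [-0.97 -1.06  0.01] w 12.9 q [ 0.11  0.46  1.53 -0.    1.15  1.59]
theta -173.8 R 51.6 yawerr -1.11 Frad -5.4 Ftan 8.18 Maxis 0.422 +Tz 0.008
[[-1.3, 6.3, 0.2, -7], [-0.8, 12.7, 0.2, -14], [0.5, 19.0, 0.2, -21], [2.5, 25.1, 0.2, -28], [5.2, 30.9, 0.2, -35]]
```

```bash
python3 -m pendant '[[-1.3,6.3,0,-7],[-0.8,12.7,0,-14],[0.5,19,0,-21],[2.5,25.1,0,-28],[5.2,30.9,0,-34]]'; python3 -c "
from h import *
turn(7)"
```

```text
time: 12.15
ee_pos: [511.4, 201.4, 124.3]
tcp_rot: [-0.359, 0.357, -0.606, 0.614]
contact_force: [6.4, -11.4, -2.8]
gripper_width: 0.148
t 12.15 p [511.4 201.4 124.3] jawyaw -119.2 tool y [ 0.007 -0.008 -1.   ] F [  6.4 -11.4  -2.8] T [-1.65 -0.87  0.05] w 12.7 q [ 0.16  0.49  1.48 -0.01  1.17  2.25]
theta 151.7 R 51.0 yawerr -0.94 Frad -11.0 Ftan 7.02 Maxis 0.358 +Tz 0.05
[[2.0, 6.2, 0.2, -7], [6.0, 11.2, 0.2, -14], [10.6, 15.7, 0.2, -21], [15.7, 19.6, 0.2, -28], [21.2, 22.8, 0.2, -35]]
```

```bash
python3 -m pendant '[[3,5.7,0,-7],[7,10.7,0,-14],[11.6,15.2,0,-21]]'; sed -i 's/556.3,177.3/557.2,176.8/' h.py; python3 -m pendant '[[0,0,0,0],[0,0,0,0]]'; python3 -c "
from h import *
turn(7)"
```

```text
time: 12.45
ee_pos: [523.3, 215.7, 124.3]
tcp_rot: [-0.239, 0.239, -0.661, 0.67]
contact_force: [2.0, -8.6, -1.2]
gripper_width: 0.151
time: 12.65
ee_pos: [523.8, 216.0, 124.3]
tcp_rot: [-0.24, 0.239, -0.661, 0.67]
contact_force: [4.7, 2.6, -3.1]
gripper_width: 0.15
t 12.65 p [523.8 216.  124.3] jawyaw -140.38 tool y [ 0.006 -0.012 -1.   ] F [ 4.7  2.6 -3.1] T [ 0.44 -0.65 -0.11] w 12.8 q [ 0.19  0.52  1.43 -0.01  1.2   2.64]
theta 130.4 R 51.5 yawerr -0.79 Frad -1.1 Ftan -5.22 Maxis -0.269 +Tz -0.114
[[4.4, 4.7, 0.2, -7], [10.0, 7.9, 0.2, -14], [15.9, 10.4, 0.2, -21], [22.1, 12.2, 0.2, -28], [28.4, 13.2, 0.2, -35]]
```

```bash
python3 -m pendant '[[0,0,0,0],[0,0,0,0],[0,0,0,0]]' 60; python3 -m pendant '[[0,0,10,0],[0,0,30,0],[0,0,58,0],[4,-4,58,8],[8,-8,58,16]]' 85; python3 -m pendant '[[4,-4,0,8],[8,-8,0,16],[12,-12,0,24],[16,-16,0,32],[20,-20,0,40]]';python3 -m pendant '[[4,-4,0,8],[8,-8,0,16],[12,-12,0,24],[16,-16,0,32],[20,-22,0,40]]';python3 -m pendant '[[4,-4,0,8],[8,-8,0,16],[12,-14,0,24],[16,-20,0,32],[20,-26,0,40]]'; python3 -c "
from h import *
st()"; python3 - <<'E'
from h import *
from rig import env
import cv2
for n in("scene","top"):
    s=env.snapshot(n);np.savez(f"{n}5.npz",**s);cv2.imwrite(f"pics/{n}5.png",s["frame"][:,:,::-1])
cv2.imwrite("pics/d8.png",cv2.resize(cv2.imread("pics/scene5.png")[130:240,240:370],None,fx=5.5,fy=5.5,interpolation=2))
E
```

```text
time: 12.95
ee_pos: [523.5, 215.9, 124.4]
tcp_rot: [-0.24, 0.24, -0.661, 0.67]
contact_force: [0.3, 0.6, 0.6]
gripper_width: 0.652
time: 13.45
ee_pos: [531.8, 207.9, 184.2]
tcp_rot: [-0.334, 0.33, -0.62, 0.629]
contact_force: [1.0, 0.0, 0.0]
gripper_width: 0.994
time: 13.95
ee_pos: [552.0, 187.7, 185.1]
tcp_rot: [0.53, -0.524, 0.467, -0.475]
contact_force: [-0.2, -0.8, -1.3]
gripper_width: 0.995
time: 14.45
ee_pos: [572.0, 165.7, 186.0]
tcp_rot: [0.662, -0.653, 0.258, -0.263]
contact_force: [0.1, -0.9, 0.0]
gripper_width: 0.998
time: 14.95
ee_pos: [592.1, 139.4, 186.8]
tcp_rot: [0.712, -0.701, 0.017, -0.019]
contact_force: [-0.2, 0.7, -0.6]
gripper_width: 0.991
t 14.95 p [592.1 139.4 186.8] jawyaw -2.92 tool y [ 0.004  0.015 -1.   ] F [-0.2  0.7 -0.6] T [ 0.   -0.    0.03] w 84.6 q [0.03 0.52 1.22 0.02 1.4  0.08]
```

View pics/d8.png

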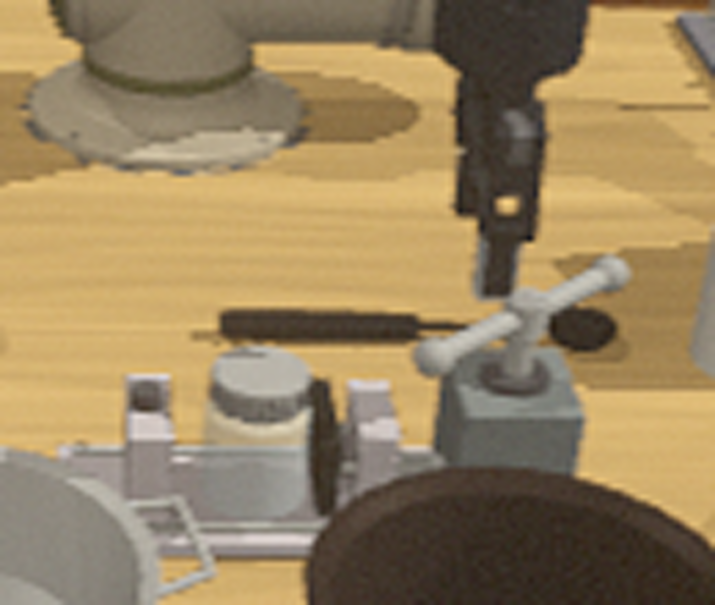

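```bash
python3 -c "
from h import *
a=pix2w('scene',240+433.5/5.5-.5,130+357.5/5.5-.5,135,'5');b=pix2w('scene',240+612.5/5.5-.5,130+273/5.5-.5,135,'5');d=a-b
print(a,b,np.degrees(np.arctan2(d[1],d[0])),(a+b)/2)"
python3 -m pendant '[[0,0,0,8],[0,0,0,16],[-1,-2,0,24],[-1,-2,-3,32],[-1,-2,-6,40]]'; python3 -c "
from h import *
st()"
```

```text
[601.37031588 117.01794411 135.        ] [505.8605118  235.91354113 135.        ] -51.22480250481352 [553.61541384 176.46574262 135.        ]
time: 15.55
ee_pos: [591.1, 137.3, 181.2]
tcp_rot: [0.676, -0.665, -0.223, 0.224]
contact_force: [-0.4, -0.2, -0.1]
gripper_width: 0.993
t 15.55 p [591.1 137.3 181.2] jawyaw 36.86 tool y [-0.006  0.014 -1.   ] F [-0.4 -0.2 -0.1] T [-0.05  0.02 -0.  ] w 84.8 q [ 0.03  0.53  1.23  0.01  1.4  -0.62]
```

```bash
python3 -m pendant '[[-1,-1,-15,2],[-1,-1,-30,2],[-1,-1,-45,2],[-1,-1,-57,2]]'; python3 -m pendant '[[0,0,0,0],[0,0,0,0],[0,0,0,0],[0,0,0,0],[0,0,0,0]]' 5 30; python3 -c "
from h import *
turn(7)"
```

```text
time: 15.95
ee_pos: [589.8, 136.6, 123.8]
tcp_rot: [0.673, -0.662, -0.233, 0.235]
contact_force: [-0.6, 0.1, 0.1]
gripper_width: 0.995
time: 16.45
ee_pos: [589.8, 136.4, 124.4]
tcp_rot: [0.672, -0.662, -0.233, 0.235]
contact_force: [-1.2, -0.4, 7.4]
gripper_width: 0.152
t 16.45 p [589.8 136.4 124.4] jawyaw 38.68 tool y [-0.007  0.013 -1.   ] F [-1.2 -0.4  7.4] T [-0.04  0.38  0.27] w 13.0 q [ 0.03  0.58  1.31  0.01  1.26 -0.65]
theta -51.1 R 51.9 yawerr -0.21 Frad -0.5 Ftan -1.22 Maxis -0.063 +Tz 0.272
[[-4.8, -4.3, 0.1, -7], [-10.4, -7.3, 0.1, -14], [-16.4, -9.7, 0.1, -21], [-22.7, -11.3, 0.1, -28], [-29.0, -12.1, 0.1, -35]]
```

```bash
python3 -m pendant '[[-4.8,-4.3,0,-7],[-10.4,-7.3,0,-14],[-16.4,-9.7,0,-21],[-22.7,-11.3,0,-28],[-29,-12.1,0,-35]]'; python3 -c "
from h import *
turn(6)"
```

```text
time: 16.95
ee_pos: [560.8, 124.4, 124.5]
tcp_rot: [0.712, -0.702, -0.022, 0.02]
contact_force: [1.5, 2.3, -0.3]
gripper_width: 0.152
t 16.95 p [560.8 124.4 124.5] jawyaw 3.41 tool y [ 0.003  0.015 -1.   ] F [ 1.5  2.3 -0.3] T [ 0.27 -0.18  0.33] w 13.0 q [ 0.01  0.53  1.41  0.02  1.2  -0.06]
theta -86.1 R 52.5 yawerr -0.51 Frad -2.2 Ftan 1.65 Maxis 0.087 +Tz 0.331
[[-5.5, -0.1, 0.0, -6], [-11.0, 0.3, 0.0, -12], [-16.4, 1.4, 0.0, -18], [-21.7, 3.0, 0.0, -24], [-26.7, 5.2, 0.0, -30]]
```

```bash
python3 -m pendant '[[-5.5,-0.1,0,-6],[-11,0.3,0,-12],[-16.4,1.4,0,-18],[-21.7,3,0,-24],[-26.7,5.2,0,-30]]'; python3 -c "
from h import *
turn(6)"
```

```text
time: 17.45
ee_pos: [534.1, 129.2, 124.5]
tcp_rot: [0.692, -0.683, 0.161, -0.167]
contact_force: [1.2, -1.9, -3.3]
gripper_width: 0.15
t 17.45 p [534.1 129.2 124.5] jawyaw -26.82 tool y [ 0.01  0.01 -1.  ] F [ 1.2 -1.9 -3.3] T [-0.26 -0.22  0.29] w 12.8 q [0.02 0.48 1.49 0.01 1.16 0.48]
theta -115.9 R 52.9 yawerr -0.93 Frad 1.2 Ftan 1.95 Maxis 0.103 +Tz 0.294
[[-4.7, 3.0, 0.0, -6], [-9.2, 6.1, 0.0, -12], [-13.4, 9.7, 0.0, -18], [-17.1, 13.7, 0.0, -24], [-20.4, 18.1, 0.0, -30]]
```

```bash
python3 -m pendant '[[-4.7,3,0,-6],[-9.2,6.1,0,-12],[-13.4,9.7,0,-18],[-17.1,13.7,0,-24],[-20.4,18.1,0,-29]]'; python3 - <<'E'
from h import *
from rig import env
import cv2
turn(4)
s=env.snapshot("scene");cv2.imwrite("pics/d9.png",cv2.resize(s["frame"][150:240,240:370,::-1],None,fx=6,fy=6,interpolation=2))
E
```

```text
time: 17.95
ee_pos: [513.6, 146.6, 124.5]
tcp_rot: [0.627, -0.621, 0.328, -0.336]
contact_force: [0.6, -5.7, -2.9]
gripper_width: 0.151
t 17.95 p [513.6 146.6 124.5] jawyaw -56.05 tool y [ 0.014  0.002 -1.   ] F [ 0.6 -5.7 -2.9] T [-0.97 -0.23  0.03] w 12.9 q [0.06 0.46 1.53 0.   1.14 1.03]
theta -145.3 R 53.1 yawerr -0.74 Frad 2.8 Ftan 5.02 Maxis 0.266 +Tz 0.031
[[-1.6, 3.4, -0.0, -4], [-3.4, 6.6, -0.0, -8], [-4.9, 9.9, -0.0, -12], [-6.2, 13.3, -0.0, -16], [-7.2, 16.9, -0.0, -20]]
```

View pics/d9.png

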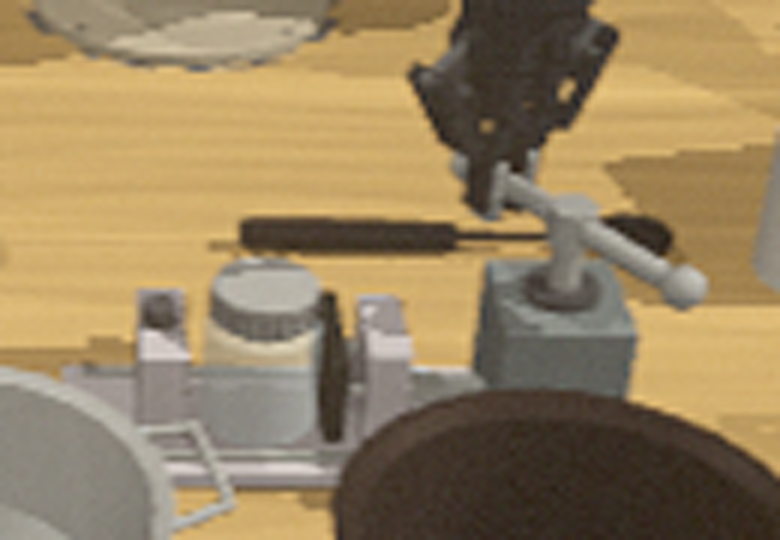

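```bash
python3 -m pendant '[[-1.8,3.4,0,-4],[-3.5,6.6,0,-8],[-5,9.9,0,-12],[-6.3,13.3,0,-16],[-7.3,16.9,0,-20]]'; python3 -c "
from h import *
turn(3)"
```

```text
time: 18.5
ee_pos: [506.0, 163.2, 124.5]
tcp_rot: [0.557, -0.554, 0.432, -0.442]
contact_force: [0.2, -5.1, -1.6]
gripper_width: 0.154
t 18.5 p [506.  163.2 124.5] jawyaw -76.41 tool y [ 0.014 -0.004 -1.   ] F [ 0.2 -5.1 -1.6] T [-0.8  -0.09  0.09] w 13.2 q [ 0.09  0.46  1.53 -0.01  1.13  1.43]
theta -165.1 R 53.0 yawerr -1.26 Frad 1.1 Ftan 4.97 Maxis 0.264 +Tz 0.086
[[-0.3, 2.8, -0.0, -3], [-0.7, 5.5, -0.0, -6], [-1.1, 8.2, -0.0, -9], [-1.3, 11.0, -0.0, -12], [-1.4, 13.7, -0.0, -15]]
```

```bash
python3 -m pendant '[[-0.5,2.8,0,-3],[-0.9,5.5,0,-6],[-1.2,8.2,0,-9],[-1.4,11,0,-12],[-1.5,13.7,0,-15]]'; python3 -c "
from h import *
turn(2)"
```

```text
time: 19.0
ee_pos: [504.3, 176.5, 124.5]
tcp_rot: [-0.494, 0.493, -0.501, 0.512]
contact_force: [0.5, -2.9, -1.6]
gripper_width: 0.151
t 19.0 p [504.3 176.5 124.5] jawyaw -91.48 tool y [ 0.012 -0.009 -1.   ] F [ 0.5 -2.9 -1.6] T [-0.47 -0.01  0.21] w 12.9 q [ 0.12  0.46  1.52 -0.01  1.14  1.72]
theta -179.6 R 52.9 yawerr -1.84 Frad -0.5 Ftan 2.87 Maxis 0.152 +Tz 0.208
[[0.3, 1.8, 0.0, -2], [0.4, 3.7, 0.0, -4], [0.6, 5.5, 0.0, -6], [0.8, 7.3, 0.0, -8], [1.1, 9.1, 0.0, -10]]
```

```bash
python3 -m pendant '[[0,1.8,0,-1.5],[0.1,3.7,0,-3],[0.3,5.5,0,-5],[0.6,7.3,0,-7],[0.9,9.1,0,-9]]'; python3 -c "
from h import *
turn(2)"
```

```text
time: 19.5
ee_pos: [505.0, 184.9, 124.5]
tcp_rot: [-0.452, 0.452, -0.538, 0.549]
contact_force: [0.8, -5.6, -0.4]
gripper_width: 0.153
t 19.5 p [505.  184.9 124.5] jawyaw -100.52 tool y [ 0.009 -0.012 -1.   ] F [ 0.8 -5.6 -0.4] T [-0.59  0.11  0.11] w 13.0 q [ 0.14  0.47  1.51 -0.01  1.15  1.9 ]
theta 171.2 R 52.8 yawerr -1.71 Frad -1.7 Ftan 5.43 Maxis 0.287 +Tz 0.109
[[0.5, 1.8, 0.0, -2], [0.9, 3.6, 0.0, -4], [1.3, 5.4, 0.0, -6], [1.8, 7.1, 0.0, -8], [2.4, 8.9, 0.0, -10]]
```

```bash
python3 -m pendant '[[0.3,1.8,0,-1.5],[0.7,3.6,0,-3],[1.2,5.4,0,-5],[1.7,7.1,0,-7]]'; python3 -c "
from h import *
turn(2)"
```

```text
time: 19.9
ee_pos: [506.5, 191.4, 124.5]
tcp_rot: [-0.417, 0.419, -0.565, 0.576]
contact_force: [-1.1, -4.8, -0.8]
gripper_width: 0.15
t 19.9 p [506.5 191.4 124.5] jawyaw -107.59 tool y [ 0.007 -0.015 -1.   ] F [-1.1 -4.8 -0.8] T [-0.8   0.14  0.09] w 12.8 q [ 0.15  0.48  1.5  -0.02  1.16  2.03]
theta 164.0 R 52.7 yawerr -1.54 Frad -0.3 Ftan 4.86 Maxis 0.256 +Tz 0.093
[[0.7, 1.7, 0.0, -2], [1.3, 3.5, 0.0, -4], [1.9, 5.2, 0.0, -6], [2.6, 6.9, 0.0, -8], [3.4, 8.5, 0.0, -10]]
```

```bash
python3 -m pendant '[[0.6,1.7,0,-2],[1.2,3.5,0,-4],[1.8,5.2,0,-6],[2.5,6.9,0,-8]]'; python3 -c "
from h import *
turn(2)"
```

```text
time: 20.3
ee_pos: [508.9, 197.8, 124.5]
tcp_rot: [-0.375, 0.378, -0.593, 0.604]
contact_force: [-0.6, -4.2, -1.2]
gripper_width: 0.15
t 20.3 p [508.9 197.8 124.5] jawyaw -115.65 tool y [ 0.004 -0.017 -1.   ] F [-0.6 -4.2 -1.2] T [-0.67  0.04  0.18] w 12.9 q [ 0.16  0.49  1.48 -0.02  1.17  2.19]
theta 156.5 R 52.6 yawerr -2.16 Frad -1.1 Ftan 4.07 Maxis 0.214 +Tz 0.176
[[0.8, 1.7, 0.0, -2], [1.6, 3.3, 0.0, -4], [2.5, 4.9, 0.0, -6], [3.4, 6.5, 0.0, -8], [4.4, 8.1, 0.0, -10]]
```

```bash
python3 -m pendant '[[0.8,1.7,0,-1.5],[1.6,3.3,0,-3],[2.5,4.9,0,-5],[3.4,6.5,0,-7]]'; python3 -c "
from h import *
turn(2)"
```

```text
time: 20.7
ee_pos: [512.2, 203.7, 124.4]
tcp_rot: [-0.336, 0.341, -0.615, 0.627]
contact_force: [-0.9, -5.9, -0.4]
gripper_width: 0.151
t 20.7 p [512.2 203.7 124.4] jawyaw -122.73 tool y [ 0.002 -0.018 -1.   ] F [-0.9 -5.9 -0.4] T [-0.77  0.13  0.07] w 12.9 q [ 0.17  0.49  1.47 -0.02  1.18  2.32]
theta 149.1 R 52.5 yawerr -1.87 Frad -2.2 Ftan 5.54 Maxis 0.291 +Tz 0.075
[[0.9, 1.6, 0.1, -2], [1.9, 3.1, 0.1, -4], [3.0, 4.6, 0.1, -6], [4.1, 6.1, 0.1, -8], [5.3, 7.5, 0.1, -10]]
```

```bash
python3 -m pendant '[[1,1.6,0,-1.5],[2,3.1,0,-3],[3.1,4.6,0,-5],[4.2,6.1,0,-7]]'; python3 - <<'E'
from h import *
from rig import env
import cv2
turn(2)
s=env.snapshot("scene");cv2.imwrite("pics/d10.png",cv2.resize(s["frame"][180:235,250:320,::-1],None,fx=10,fy=10,interpolation=2))
E
```

```text
time: 21.1
ee_pos: [516.0, 209.1, 124.5]
tcp_rot: [-0.296, 0.303, -0.634, 0.646]
contact_force: [-3.6, -7.2, -0.4]
gripper_width: 0.15
t 21.1 p [516.  209.1 124.5] jawyaw -129.82 tool y [-0.002 -0.02  -1.   ] F [-3.6 -7.2 -0.4] T [-1.02  0.32 -0.05] w 12.8 q [ 0.18  0.5   1.45 -0.02  1.19  2.45]
theta 141.9 R 52.4 yawerr -1.73 Frad -1.6 Ftan 7.84 Maxis 0.411 +Tz -0.048
[[1.0, 1.6, 0.0, -2], [2.2, 3.0, 0.0, -4], [3.4, 4.3, 0.0, -6], [4.7, 5.6, 0.0, -8], [6.1, 6.8, 0.0, -10]]
```

View pics/d10.png

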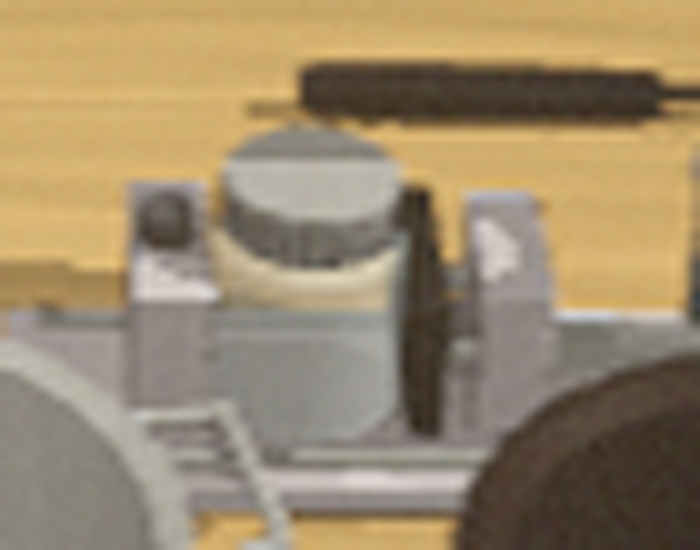

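```bash
python3 -m pendant '[[1.1,1.6,0,-1.5],[2.3,3,0,-3],[3.5,4.3,0,-5]]'; python3 -c "
from h import *
turn(2)"
```

```text
time: 21.45
ee_pos: [519.2, 212.7, 124.5]
tcp_rot: [-0.266, 0.275, -0.647, 0.66]
contact_force: [-3.0, -7.7, 0.6]
gripper_width: 0.153
t 21.45 p [519.2 212.7 124.5] jawyaw -135.01 tool y [-0.005 -0.022 -1.   ] F [-3.  -7.7  0.6] T [-1.12  0.33  0.02] w 13.1 q [ 0.19  0.51  1.43 -0.02  1.2   2.55]
theta 136.7 R 52.3 yawerr -1.66 Frad -3.1 Ftan 7.64 Maxis 0.399 +Tz 0.021
[[1.0, 1.5, 0.0, -2], [2.4, 2.8, 0.0, -4], [3.7, 4.0, 0.0, -6], [5.2, 5.2, 0.0, -8], [6.6, 6.3, 0.0, -10]]
```

```bash
python3 -m pendant '[[1.2,1.5,0,-1],[2.5,2.8,0,-2.5],[3.8,4,0,-4.5]]'; python3 -c "
from h import *
turn(2)"
```

```text
time: 21.75
ee_pos: [522.3, 215.6, 124.5]
tcp_rot: [-0.238, 0.25, -0.657, 0.67]
contact_force: [-3.7, -8.6, 0.8]
gripper_width: 0.149
t 21.75 p [522.3 215.6 124.5] jawyaw -139.6 tool y [-0.009 -0.023 -1.   ] F [-3.7 -8.6  0.8] T [-1.31  0.52  0.02] w 12.7 q [ 0.19  0.52  1.42 -0.02  1.22  2.64]
theta 132.0 R 52.2 yawerr -1.58 Frad -4.0 Ftan 8.5 Maxis 0.444 +Tz 0.019
[[1.1, 1.5, 0.0, -2], [2.5, 2.7, 0.0, -4], [4.0, 3.8, 0.0, -6], [5.5, 4.8, 0.0, -8], [7.1, 5.8, 0.0, -10]]
```

```bash
python3 -m pendant '[[1.3,1.4,0,-1],[2.7,2.6,0,-2.5],[4.2,3.7,0,-4.5]]'; python3 -c "
from h import *
turn(2)"
```

```text
time: 22.05
ee_pos: [525.5, 218.2, 124.4]
tcp_rot: [-0.21, 0.225, -0.666, 0.68]
contact_force: [-6.1, -8.9, 3.0]
gripper_width: 0.147
t 22.05 p [525.5 218.2 124.4] jawyaw -144.18 tool y [-0.014 -0.025 -1.   ] F [-6.1 -8.9  3. ] T [-1.31  0.76 -0.  ] w 12.5 q [ 0.2   0.53  1.4  -0.02  1.23  2.72]
theta 127.5 R 52.1 yawerr -1.65 Frad -3.4 Ftan 10.28 Maxis 0.536 +Tz -0.003
[[1.2, 1.5, 0.1, -2], [2.7, 2.5, 0.1, -4], [4.2, 3.5, 0.1, -6], [5.8, 4.4, 0.1, -8], [7.4, 5.3, 0.1, -10]]
```

```bash
python3 -m pendant '[[1.4,1.4,0,-1],[2.8,2.4,0,-2.5],[4.2,3.4,0,-4]]'; python3 -c "
from h import *
turn(2)"
```

```text
time: 22.35
ee_pos: [528.5, 220.2, 124.4]
tcp_rot: [-0.184, 0.203, -0.673, 0.687]
contact_force: [-6.7, -10.6, 3.6]
gripper_width: 0.152
t 22.35 p [528.5 220.2 124.4] jawyaw -148.26 tool y [-0.019 -0.027 -0.999] F [ -6.7 -10.6   3.6] T [-1.52  0.96 -0.07] w 13.0 q [ 0.2   0.54  1.39 -0.02  1.24  2.79]
theta 123.4 R 52.0 yawerr -1.68 Frad -5.2 Ftan 11.45 Maxis 0.596 +Tz -0.066
[[1.2, 1.5, 0.1, -2], [2.8, 2.4, 0.1, -4], [4.4, 3.3, 0.1, -6], [6.1, 4.1, 0.1, -8], [7.8, 4.8, 0.1, -10]]
```

```bash
python3 -m pendant '[[1.4,1.2,0,-0.7],[2.4,1.9,0,-1.5]]'; python3 -c "
from h import *
turn(2)"; python3 -m pendant '[[0,0,0,0],[0,0,0,0]]'; python3 -c "
from h import *
turn(2)"
```

```text
time: 22.55
ee_pos: [529.7, 220.9, 124.4]
tcp_rot: [-0.173, 0.195, -0.675, 0.69]
contact_force: [-7.8, -10.2, 3.7]
gripper_width: 0.15
t 22.55 p [529.7 220.9 124.4] jawyaw -149.81 tool y [-0.024 -0.029 -0.999] F [ -7.8 -10.2   3.7] T [-1.53  1.11 -0.04] w 12.8 q [ 0.2   0.54  1.38 -0.03  1.25  2.82]
theta 122.0 R 52.0 yawerr -1.77 Frad -4.5 Ftan 12.01 Maxis 0.624 +Tz -0.039
[[1.3, 1.5, 0.1, -2], [2.9, 2.3, 0.1, -4], [4.5, 3.2, 0.1, -6], [6.2, 4.0, 0.1, -8], [7.9, 4.7, 0.1, -10]]
time: 22.75
ee_pos: [529.6, 220.8, 124.5]
tcp_rot: [-0.173, 0.195, -0.675, 0.69]
contact_force: [-1.0, -3.5, -0.3]
gripper_width: 0.148
t 22.75 p [529.6 220.8 124.5] jawyaw -149.81 tool y [-0.024 -0.029 -0.999] F [-1.  -3.5 -0.3] T [-0.28 -0.02 -0.04] w 12.7 q [ 0.2   0.54  1.38 -0.03  1.25  2.82]
theta 122.0 R 51.9 yawerr -1.86 Frad -2.4 Ftan 2.7 Maxis 0.14 +Tz -0.044
[[1.2, 1.5, 0.0, -2], [2.8, 2.4, 0.0, -4], [4.5, 3.2, 0.0, -6], [6.1, 4.0, 0.0, -8], [7.8, 4.7, 0.0, -10]]
```

```bash
python3 -m pendant '[[0,0,0,0],[0,0,0,0],[0,0,0,0],[0,0,0,0]]' 70; python3 -m pendant '[[0,0,10,2],[0,0,30,4],[0,0,55,6],[0,0,80,10],[-30,0,90,15]]'; python3 -m pendant '[[-40,0,0,0],[-80,0,0,0],[-110,20,0,0],[-130,40,0,0],[-130,40,0,0]]'; python3 - <<'E'
from h import *
from rig import env
import cv2
st()
for n in("scene","top"):
    s=env.snapshot(n);np.savez(f"{n}6.npz",**s);cv2.imwrite(f"pics/{n}6.png",s["frame"][:,:,::-1])
a=cv2.resize(cv2.imread("pics/top6.png")[160:220,130:270],None,fx=5,fy=5,interpolation=2);b=cv2.resize(cv2.imread("pics/scene6.png")[180:240,240:380],None,fx=5,fy=5,interpolation=2)
cv2.imwrite("pics/d11.png",cv2.vconcat([a,b])[:600])
E
```

```text
time: 23.15
ee_pos: [529.7, 221.0, 124.5]
tcp_rot: [-0.174, 0.195, -0.675, 0.69]
contact_force: [0.6, -0.3, -0.8]
gripper_width: 0.817
time: 23.65
ee_pos: [502.1, 220.9, 216.4]
tcp_rot: [-0.264, 0.28, -0.643, 0.662]
contact_force: [-0.4, 0.3, -0.1]
gripper_width: 0.817
time: 24.15
ee_pos: [370.0, 262.3, 216.9]
tcp_rot: [-0.266, 0.281, -0.643, 0.661]
contact_force: [-0.1, -0.8, 0.3]
gripper_width: 0.814
t 24.15 p [370.  262.3 216.9] jawyaw -134.53 tool y [-0.01  -0.033 -0.999] F [-0.1 -0.8  0.3] T [-0.    0.01 -0.  ] w 69.5 q [ 0.37  0.24  1.57 -0.03  1.35  2.72]
```

View pics/d11.png

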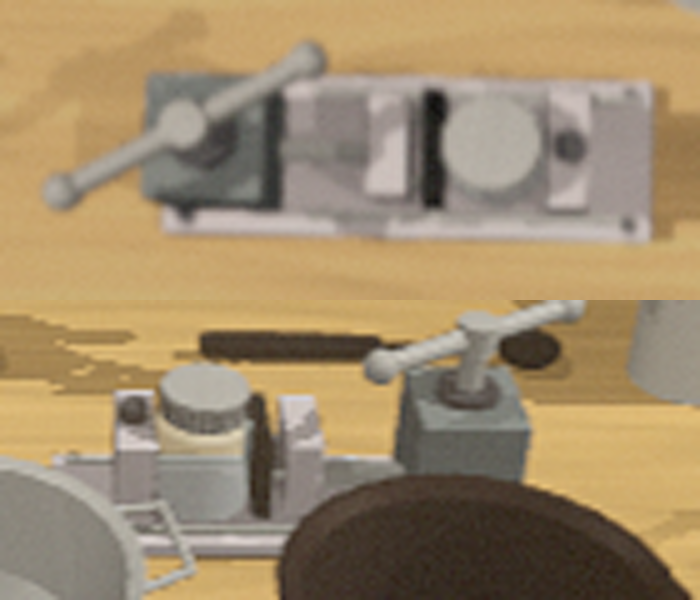

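View pics/top6.png

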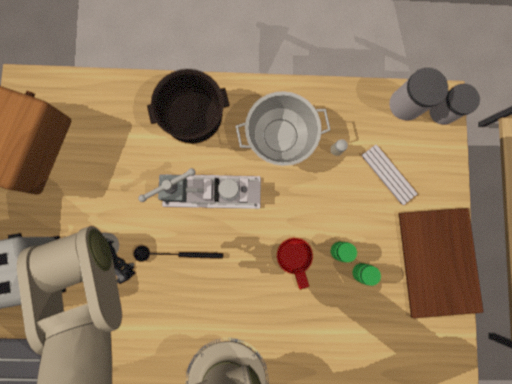

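The canister sits upright between the pad and the stop, with its lid at top crop (490,142). The handle stayed where I left it and nothing else has moved. The gripper is clear, so I'm handing in.

```bash
python3 -c "
from rig import env
print(env.finish_job())"
```

```text
the job is handed in; nothing more can be done
None
```

I stood the canister on the vise bed and let it go, then wound the T-handle clockwise in two strokes of about 160° and 188°, one on each end of the bar. I stopped when the handle stiffened, and the job was handed in at about 24 s.

- **Clamping:** Turning took about 0.35–0.40 N m while free and about 0.6 N m at the end, which is roughly 11 N at 55 mm. From that I estimate a squeeze of about 30–40 N; the squeeze itself is not measured directly. The at-rest reading came out lower than your "2 to 4 N less": about 2.7 N across the bar, down from 12 N while turning. The arm had stopped pushing by then, so I went by the turning value.
- **Last pictures:** The canister was upright and centred, held between the pad and the end stop. The handle had not sprung back, the gripper was clear, and I saw no movement in the other things. The mug was partly hidden by the arm in the last top view.
- **Disagreement:** The two cameras differed by about 4 mm on where the bar is. I corrected the turning centre by about 1 mm after feeling up to 11 N of sideways force during the first stroke.

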